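Nest the second clamp bracket in the microscope accessory case

ROBOT

A 6-joint arm with a two-finger parallel gripper is mounted at the origin on the work surface. World frame = base frame: x ahead of the robot, y to its left, z up, the work surface at z = 0. Lengths are in m, angles in rad, forces in N, time in s.
With the tool pointing down it reaches from about 0.325 to 0.9 m from the base axis. Payload 6.1 kg.
Tool frame: the origin (TCP) lies on the centre line of the jaws, within the pads' length; the fingertips stand 25 mm ahead of it and the grasp point (between the pads) lies 6 mm ahead of it (bot.nose_length is the distance from the TCP to the fingertips, in m); z points along the fingers, y is the direction in which the jaws open and shut (so a half turn about z gives the same grasp; the last joint's range is limited). The gripper opens to 87 mm and grips with 3 to 60 N. Pads are 19 mm wide; open, the fingers measure 117 mm over their backs; the gripper's body (75 mm by 190 mm) begins 51 mm behind the grasp point.
Start: joints at [1.016, 0.22, 1.526, -0, 1.395, -0.126], TCP at [0.26, 0.568, 0.248] pointing down, gripper open.
Joint ranges: [-2.98, 2.98], [-0.91, 2.08], [0.09, 2.57], [-1.24, 4.39], [0.2, 2.65], [-2.68, 2.68]. Speed limits (rad/s): [2.57, 2.57, 3.01, 3.14, 3.14, 3.14].

INTERFACE

Orientations are given as a unit quaternion [w, x, y, z].
In Python, from bench import bot gives the robot as it stands.
- The arm moves only by the shell command python3 -m handwheel 'ROWS' [FORCE]. ROWS is JSON, a list of rows, each a list of 7 numbers: the shift along the world's x, y, z in mm, then the turn, a rotation vector about the world's x, y, z in degrees, then the opening in per cent of the stroke, from 0 (shut) to 100 (fully open). A call has exactly 8 rows; each row shifts and turns the commanded pose from where the row before left it; what a row does not reach is not made up. A row lasts 1/10 s, in which the tool goes at most 50 mm and 8.59 degrees, less where a joint would pass 70% of its speed; a pose out of reach is approached as far as the arm can. A call with a gripper value outside its range is refused whole. The fingers move at their own pace and stop on an object; FORCE is the grip in N (left out, the last holds). Time passes only in rows, so rows that do not move let the fingers close, or fill a call up. It gives the time, the measured TCP pose, the force and the opening at its end, in the units of the state.
- bot.read_state(): the state, without advancing time (a new reading comes with each control period).
- bot.get_image(name): name is "scene" or "top" or "wrist"; returns a dict with "frame" (420x560x3 uint8, red, green, blue), "range_z" (420x560 float32, m along the optical axis (not along the pixel's ray), 0 where there is no reading), "vfov" (degrees; the focal length in pixels is half the picture's height over the tangent of half this angle, whatever the lens; pixels are square), "cx", "cy" (the principal point, pixels), "rvec" (rotation vector, rad) and "tvec" (3), from world to camera coordinates, as OpenCV has them. Camera axes: x right, y down, z forward; pixel columns grow to the right and rows downward; lengths in m; the calibration is good to about 2 mm. A picture is of the moment at which its call begins.
- bot.finish_job(): hands the job in, once; it reports no verdict.
The state is a dict: "t": time; "qpos": joint angles; "joint_vel": joint speeds; "joint_efforts": joint torques, N m; "ee_pos": TCP position; "ee_rot": TCP orientation; "wrist_force": force on the tool from outside, world axes, zero at the start; "wrist_torque": the same for the moment, N m; "width": finger opening in m.
Only numpy, scipy, OpenCV 4.12 (cv2) and the standard library are available. Lean on these libraries where they do the work, as an engineer would, in place of code of your own. Each camera call takes 0.05 s, during which the arm holds its last target. There are 200 camera calls.

TASK

One of the two L-shaped clamp brackets is already in its place in the open microscope accessory case. Of the two lying on the bench, pick the one of the same hand and fit it into the free space beside it, so that the two interlock and both lie flat on the floor of the pocket. Leave the mirror-image bracket where it lies.

Things in the scene. Friction and masses are not known exactly. Their poses are not given: they have to be found in the camera images.
- bracket_grip (a point): Bracket to fit: flat blue L, 14 mm thick, some 190 g, arms 33 mm wide; black upright thumb grip on the long arm, 32 (x) by 12 mm, 34 tall, top 48 mm above the underside. Point: middle of the grip, 31 mm above the underside. x: along the long arm (x -43 to 68, y -26 to 7 mm), away from the foot (x -43 to -10, reaching y = 46 mm). From above, foot end nearest you: foot points left.
- seated_grip (a point): Middle of the thumb grip of the bracket already in the case: loose, same shape, colour and hand as the one to fit, turned half round, so that its x points to the pocket's -x; its grip stands near x = 32, y = 10 mm in the pocket's frame (up to 3 mm off).
- mirror_grip (a point): Middle of the thumb grip (31 mm above the underside) of the wrong bracket, on the bench: same size, colour and grip but the mirror image. Seen from above with the foot end nearest you, its foot points right (to its -y). x: along its long arm, away from the foot. It does not fit beside the seated one.
- pocket (a point): Centre of the grey floor (12 mm above the bench) of the fixed black case's pocket: 160 (x) by 82 mm (y), 14 deep, rim bevelled 5 mm, z up; open lid lies flat, 22 mm tall, on the +y side. The nested bracket has its x along +x here, its grip point at x -32, y -10, z 31 mm, its foot in the -x +y corner, its plate flush with the rim; room 5 mm to the walls, 6 mm to the seated bracket.
Things that resemble listed ones, but are neither listed nor needed, are in the scene too. What is shaped like the part that bears bracket_grip but green, turquoise or yellow is not meant.

How it is judged:
At the end, for the whole second after the job is handed in: Both same-handed brackets lie flat on the pocket floor (within 4 mm in height and 6 degrees of level), nested: each grip within 15 mm along x and along y of its proper place and each long arm within 11 degrees of the pocket's long axis. The mirror-image bracket is within 30 mm of where it was (x of bracket_grip in the frame of pocket between -0.047 and -0.017 m and y of bracket_grip in the frame of pocket between -0.025 and 0.005 m and z of bracket_grip in the frame of pocket between 0.027 and 0.035 m and angle between the x axis of each of bracket_grip, seated_grip and the x axis of pocket, either way round below 0.2 rad and angle between each of bracket_grip, seated_grip's own z axis and vertical below 0.1 rad and x of seated_grip in the frame of pocket between 0.017 and 0.047 m and y of seated_grip in the frame of pocket between -0.005 and 0.025 m and z of seated_grip in the frame of pocket between 0.027 and 0.035 m and distance of mirror_grip from where it was at the start of the episode below 0.03 m); the robot touches nothing.
It fails at once if the mirror-image bracket is moved more than 30 mm (distance of mirror_grip from where it was at the start of the episode above 0.03 m).
It also fails if it takes over 40 s, if anything falls off the work surface, if the arm or the gripper's body presses on something with over 40 N, if the wrist force passes 120 N, or if a joint passes its speed limit or range.

## Working session

There is one attempt and no reset: what is moved stays moved. The work goes in short steps, Python scripts to look and compute and a shell command to move; the robot and the scene stay as the last step left them, time stands still between calls to the robot, and variables do not carry over. Pictures are saved under pics/ and viewed, about 8 in all and at most 12, crops included, and the job is handed in when it is done.

```bash
mkdir -p pics; cat > h.py <<'E'
import numpy as np, cv2
from bench import bot
def grab(n):
    im=bot.get_image(n); R=cv2.Rodrigues(np.array(im["rvec"],float))[0]
    im["R"]=R; im["t"]=np.array(im["tvec"],float).ravel()
    im["f"]=im["frame"].shape[0]/2/np.tan(np.radians(im["vfov"])/2); return im
def cloud(im):
    z=im["range_z"]; v,u=np.mgrid[:z.shape[0],:z.shape[1]]
    c=np.stack([(u-im["cx"])/im["f"]*z,(v-im["cy"])/im["f"]*z,z],-1)
    w=(c-im["t"])@im["R"]; w[z==0]=np.nan; return w
def ray(im,u,v,h):
    d=im["R"].T@np.array([(u-im["cx"])/im["f"],(v-im["cy"])/im["f"],1]); o=-im["R"].T@im["t"]
    return o+d*(h-o[2])/d[2]
def save(im,name,crop=None,s=1):
    f=im["frame"][:,:,::-1]
    if crop: f=f[crop[0]:crop[1],crop[2]:crop[3]]
    cv2.imwrite("pics/"+name,cv2.resize(f,None,fx=s,fy=s))
E
python3 - <<'E'
from h import *
import pickle
for n in("top","scene"):
    im=grab(n); save(im,n+"0.png",s=1.4); pickle.dump(im,open(n+"0.pkl","wb"))
    print(n,-im["R"].T@im["t"],im["f"])
E
```

```text
top [ 0.46043487 -0.07959375  0.89034196] 384.0029126303242
scene [1.3809595  0.20084986 1.01798683] 539.8843777065653
```

View pics/top0.png

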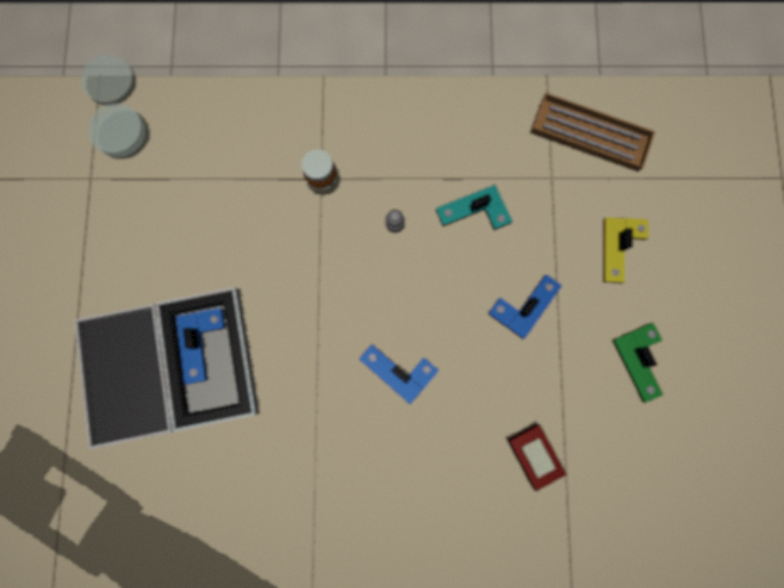

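View pics/scene0.png

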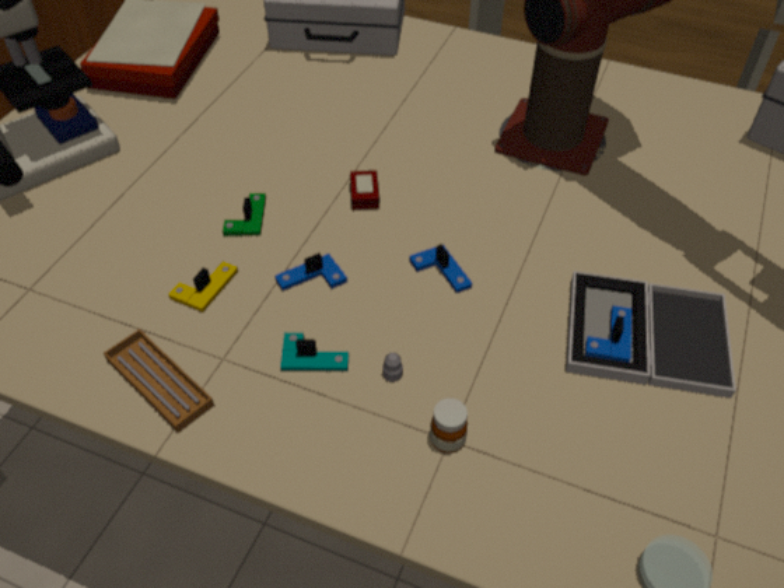

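The blue bracket at about (525,305) in the top view has its foot to the left of its long arm, so it is the one to fit. The one at (400,372) is the mirror image. The pocket's +y points left, towards the lid, and +x points up.

```bash
cat > m.py <<'E'
from h import *
def blue(im):
    h=cv2.cvtColor(im["frame"],cv2.COLOR_RGB2HSV)
    return cv2.inRange(h,(102,120,60),(125,255,255))
def rectw(im,cnt,h):
    p=np.array([ray(im,u,v,h)[:2] for u,v in cnt.reshape(-1,2)],np.float32)*1000
    return cv2.minAreaRect(p),p
E
python3 - <<'E'
from m import *
import pickle
im=pickle.load(open("top0.pkl","rb"))
w=cloud(im)*1000; m=blue(im)
m2=cv2.morphologyEx(m,cv2.MORPH_CLOSE,np.ones((3,3)))
cs,_=cv2.findContours(m2,0,2)
for c in cs:
    if cv2.contourArea(c)<300: continue
    x,y,ww,hh=cv2.boundingRect(c); seat=x<200
    r,p=rectw(im,c,.026 if seat else .014)
    print("blue",(x,y,ww,hh),np.round(cv2.boxPoints(r),1).tolist(),np.round(r[1],1),round(r[2],1), "zmed",np.nanmedian(w[...,2][m>0][:1]) )
    # grip top by height inside
    s=np.zeros_like(m); cv2.drawContours(s,[cv2.convexHull(c)],-1,255,-1); s=cv2.dilate(s,np.ones((5,5)))
    z=w[...,2]; lo=52 if seat else 40
    g=(s>0)&(z>lo)&(z<lo+25); q=w[g]
    print(" grip",g.sum(),np.round(np.median(q,0),1) if len(q) else None, np.round(np.mean(q,0),1) if len(q) else None, "platez",np.round(np.nanmedian(z[(s>0)&(m>0)]),1))
    if len(q)>5: print("  rect",cv2.minAreaRect(q[:,:2].astype(np.float32)))
# case rim & pocket floor: bright rim pixels
h=cv2.cvtColor(im["frame"],cv2.COLOR_RGB2HSV)
roi=np.zeros(m.shape,np.uint8); roi[200:325,45:195]=1
f=((h[...,2]>115)&(h[...,1]<40)&(roi>0)).astype(np.uint8)*255
for c in cv2.findContours(f,0,2)[0]:
    if cv2.contourArea(c)>100:
        zz=w[...,2].copy(); k=np.zeros_like(f); cv2.drawContours(k,[c],-1,255,-1)
        r,_=rectw(im,c,.024); print("bright",cv2.boundingRect(c),np.round(r[0],1),np.round(r[1],1),round(r[2],1),np.nanmedian(zz[k>0]))
print(np.round(bot.read_state()["ee_rot"],4))
save(im,"case.png",(195,325,45,195),5)
E
```

```text
blue (258, 247, 54, 40) [[416.70001220703125, -102.69999694824219], [468.5, -147.39999389648438], [538.4000244140625, -66.4000015258789], [486.70001220703125, -21.700000762939453]] [107.   68.4] 49.2 zmed 10.409038950541026
 grip 82 [462.  -85.7  47.8] [462.2 -86.3  47.6] platez 13.9
  rect ((462.33966064453125, -86.12348175048828), (31.099349975585938, 11.840981483459473), 48.638980865478516)
blue (125, 221, 35, 53) [[447.0, 258.3999938964844], [459.79998779296875, 182.3000030517578], [567.9000244140625, 200.5], [555.0999755859375, 276.6000061035156]] [109.5  77.2] 9.5 zmed 10.409038950541026
 grip 95 [518.  241.1  59. ] [518.1 241.3  58.7] platez 25.3
  rect ((518.3690185546875, 242.240234375), (31.742460250854492, 12.764320373535156), 11.305660247802734)
blue (350, 197, 50, 44) [[519.7000122070312, -287.8999938964844], [606.5999755859375, -352.79998779296875], [647.5999755859375, -297.79998779296875], [560.7000122070312, -233.0]] [ 68.6 108.5] 53.3 zmed 10.409038950541026
 grip 84 [ 568.6 -292.6   47.8] [ 568.1 -292.6   47.6] platez 14.0
  rect ((568.255126953125, -293.2221374511719), (12.092329978942871, 31.80715560913086), 53.729122161865234)
bright (53, 205, 130, 116) [475.1 291.1] [211.1 264.3] 11.4 11.841623658463993
[-3.000e-04  2.128e-01  9.771e-01 -9.000e-04]
```

View pics/case.png

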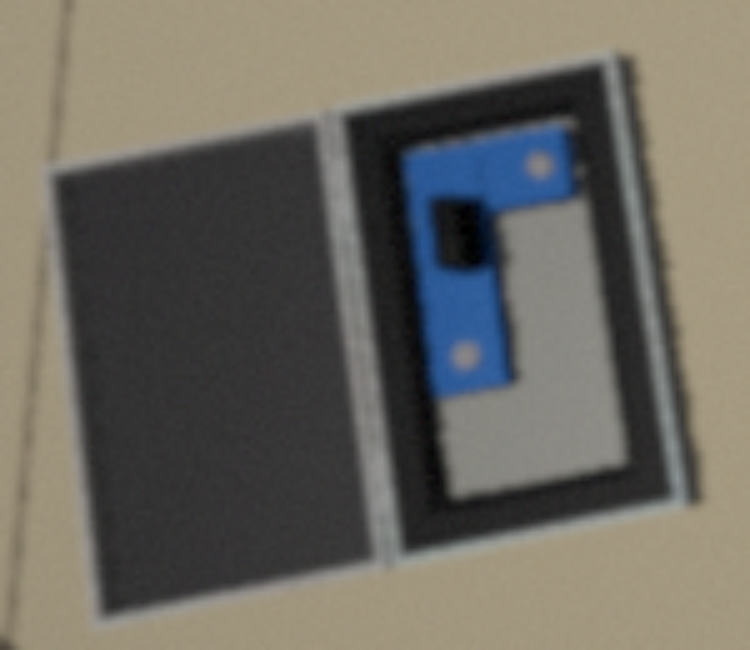

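```bash
python3 -m handwheel '[[22,-40,0,0,0,0,100],[28,-40,0,0,0,0,100],[28,-40,0,0,0,0,100],[28,-40,0,0,0,0,100],[28,-40,0,0,0,0,100],[28,-40,0,0,0,0,100],[0,0,0,0,0,0,100],[0,0,0,0,0,0,100]]' 40
python3 - <<'E'
from h import *
import pickle
im=grab("wrist"); save(im,"w1.png",s=1.4); pickle.dump(im,open("w1.pkl","wb")); print(-im["R"].T@im["t"],im["f"])
E
```

```text
t: 0.9
ee_pos: [0.4223, 0.3275, 0.2472]
ee_rot: [-0.0, 0.214, 0.977, -0.0]
wrist_force: [-0.5, 1.4, 0.7]
width: 0.087
[0.36297286 0.35442922 0.38547444] 343.3992609520144
```

View pics/w1.png

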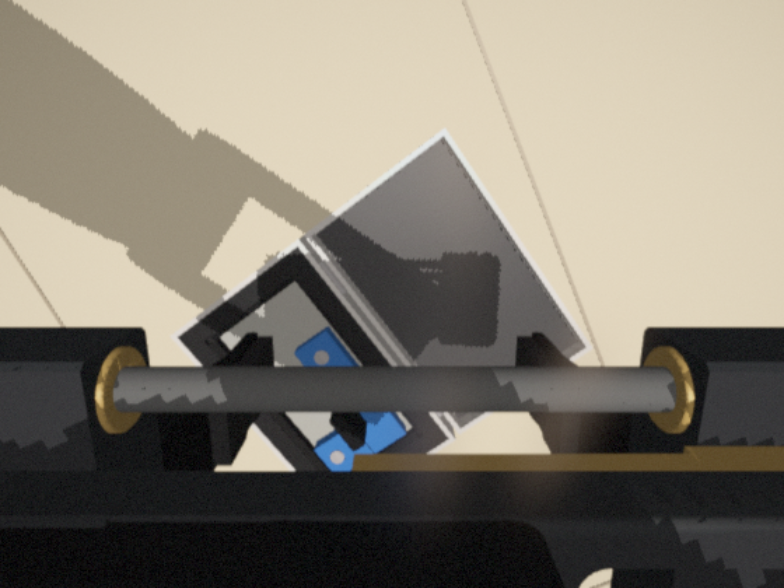

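The move went exactly as commanded. The wrist view shows the case, but the gripper hides half of it, so I'll pass beyond the case on the way to the bracket and look back.

```bash
python3 -m handwheel '[[35,-30,0,0,0,0,100],[35,-30,0,0,0,0,100],[35,-30,0,0,0,0,100],[35,-30,0,0,0,0,100],[35,-30,0,0,0,0,100],[35,-20,0,0,0,0,100],[0,0,0,0,0,0,100],[0,0,0,0,0,0,100]]' 40
python3 - <<'E'
from m import *
import pickle
im=grab("wrist"); save(im,"w2.png",s=1.4); pickle.dump(im,open("w2.pkl","wb"))
E
```

```text
t: 1.75
ee_pos: [0.6315, 0.1598, 0.2464]
ee_rot: [-0.001, 0.212, 0.977, -0.0]
wrist_force: [-0.2, 0.6, 0.1]
width: 0.0867
```

View pics/w2.png

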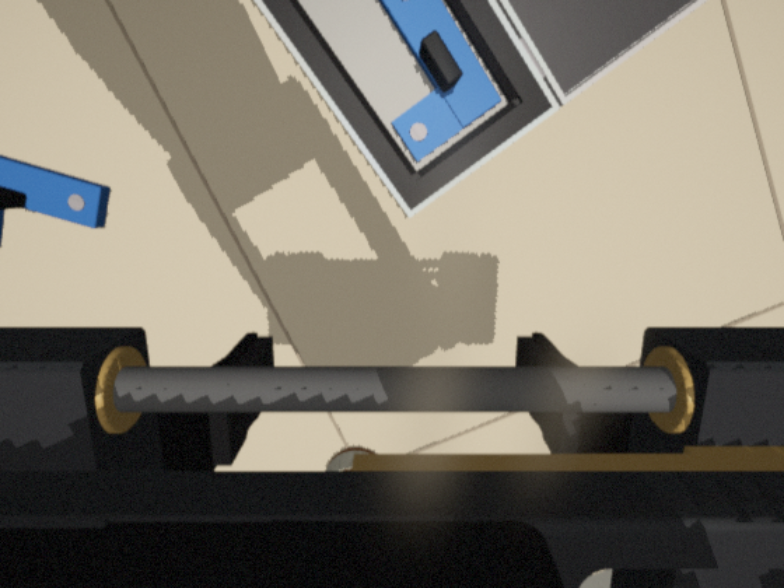

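```bash
python3 - <<'E'
from m import *
import pickle
T=pickle.load(open("top0.pkl","rb"));A=pickle.load(open("w1.pkl","rb"));B=pickle.load(open("w2.pkl","rb"))
def pr(n,im,pts,h):
    P=[]
    for u,v in pts:
        P.append(ray(im,u,v,h)[:2]*1000)
    print(n,np.round(P,1).tolist()); return P
o=lambda l:[(45+x/5,195+y/5) for x,y in l]; s=lambda l:[(x/1.4,y/1.4) for x,y in l]
pr("top outer TR BR BL TL",T,o([(617,57),(690,500),(390,560),(327,115)]),.026)
pr("top floor BL BR",T,o([(450,500),(630,462)]),.012)
pr("w1 outer BR BL",A,s([(178,338),(300,248)]),.026)
pr("w1 floor BR BL",A,s([(222,340),(296,283)]),.012)
pr("w2 outer TR TL",B,s([(408,213),(560,104)]),.026)
pr("w2 floor TR TL",B,s([(418,170),(508,103)]),.012)
# floor normals: clouds
for n,im in(("T",T),("A",A),("B",B)):
    w=cloud(im)*1000; z=w[...,2]
    inr=(abs(w[...,0]-505)<130)&(abs(w[...,1]-225)<80)
    hs=cv2.cvtColor(im["frame"],cv2.COLOR_RGB2HSV)
    g=inr&(z>52)&(z<66)&(hs[...,2]<90); q=w[g]
    if len(q)>20: print(n,"seat grip",g.sum(),np.round(q.mean(0),1),cv2.minAreaRect(q[:,:2].astype(np.float32)))
    r=inr&(z>23)&(z<30); print(n,"z rim",np.nanmedian(z[r]), "floor",np.nanmedian(z[inr&(abs(z-12)<3)&(hs[...,2]>120)&(hs[...,1]<60)]))
E
```

```text
top outer TR BR BL TL [[598.8, 179.5], [401.5, 138.6], [376.1, 268.8], [572.4, 309.7]]
top floor BL BR [[400.7, 249.3], [417.2, 169.6]]
w1 outer BR BL [[407.1, 146.1], [383.9, 266.7]]
w1 floor BR BL [[425.5, 169.9], [408.3, 247.4]]
w2 outer TR TL [[602.9, 183.6], [578.1, 311.4]]
w2 floor TR TL [[578.1, 203.4], [562.0, 282.1]]
T seat grip 83 [517.8 240.5  58.6] ((518.0294189453125, 240.85267639160156), (30.531145095825195, 10.198969841003418), 11.239561080932617)
T z rim 25.448364977903832 floor 11.600342874842958
A seat grip 376 [519.2 243.6  59.5] ((520.3231201171875, 242.65953063964844), (31.946638107299805, 11.621146202087402), 10.513773918151855)
A z rim 26.771045518181488 floor 12.935930556750979
B seat grip 555 [521.8 241.   60.3] ((521.5958251953125, 241.55506896972656), (30.902935028076172, 11.41278076171875), 10.326743125915527)
B z rim 26.856614582768668 floor 12.952382568380493
```

Two views agree: the pocket centre is about (492, 226) mm with yaw about 11.5°. That predicts the seated grip at (521, 242), and I measured (520.5, 242). Next I'll go over to the bracket with the turn.

```bash
python3 -m handwheel '[[1,-48,0,0,0,-3,100],[1,-48,0,0,0,-3,100],[1,-48,0,0,0,-3,100],[1,-48,0,0,0,-3,100],[1,-48,0,0,0,0,100],[1,-48,0,0,0,0,100],[1,-48,0,0,0,0,100],[1,-48,0,0,0,0,100]]' 40
python3 -m handwheel '[[0,-41,0,0,0,0,100],[0,-41,0,0,0,0,100],[0,-41,0,0,0,0,100],[0,0,0,0,0,0,100],[0,0,0,0,0,0,100],[0,0,0,0,0,0,100],[0,0,0,0,0,0,100],[0,0,0,0,0,0,100]]' 40
cat > see.py <<'E'
import sys
from m import *
im=grab("wrist"); save(im,sys.argv[1],s=1.4)
w=cloud(im)*1000; z=w[...,2]; hs=cv2.cvtColor(im["frame"],cv2.COLOR_RGB2HSV); m=blue(im)
for c in cv2.findContours(m,0,2)[0]:
    if cv2.contourArea(c)>800: 
        r,_=rectw(im,c,.014); print("blue rect@14mm",cv2.boundingRect(c),np.round(cv2.boxPoints(r),1).tolist())
n=cv2.dilate(m,np.ones((25,25)))>0
g=(n&(z>42)&(z<56)&(hs[...,2]<90)).astype(np.uint8)*255
g=cv2.morphologyEx(g,cv2.MORPH_OPEN,np.ones((3,3)))
for c in cv2.findContours(g,0,2)[0]:
    if cv2.contourArea(c)>60:
        k=np.zeros_like(g); cv2.drawContours(k,[c],-1,255,-1); q=w[k>0]; q=q[~np.isnan(q[:,0])]
        print("dark top",cv2.boundingRect(c),np.round(q.mean(0),1),cv2.minAreaRect(q[:,:2].astype(np.float32)))
E
python3 see.py w3.png
```

```text
t: 2.6
ee_pos: [0.6398, -0.2246, 0.2481]
ee_rot: [0.0, 0.312, 0.95, 0.0]
wrist_force: [0.4, 0.8, -0.6]
width: 0.0869
t: 3.4
ee_pos: [0.6404, -0.3468, 0.2479]
ee_rot: [0.0, 0.313, 0.95, 0.0]
wrist_force: [0.1, -0.1, 0.4]
width: 0.0871
blue rect@14mm (258, 58, 70, 108) [[523.0, -290.1000061035156], [609.5, -354.20001220703125], [651.4000244140625, -297.79998779296875], [564.9000244140625, -233.6999969482422]]
dark top (277, 81, 13, 36) [ 571.3 -294.2   48.7] ((571.3699340820312, -294.1485900878906), (11.386528015136719, 31.558809280395508), 53.37846755981445)
```

View pics/w3.png

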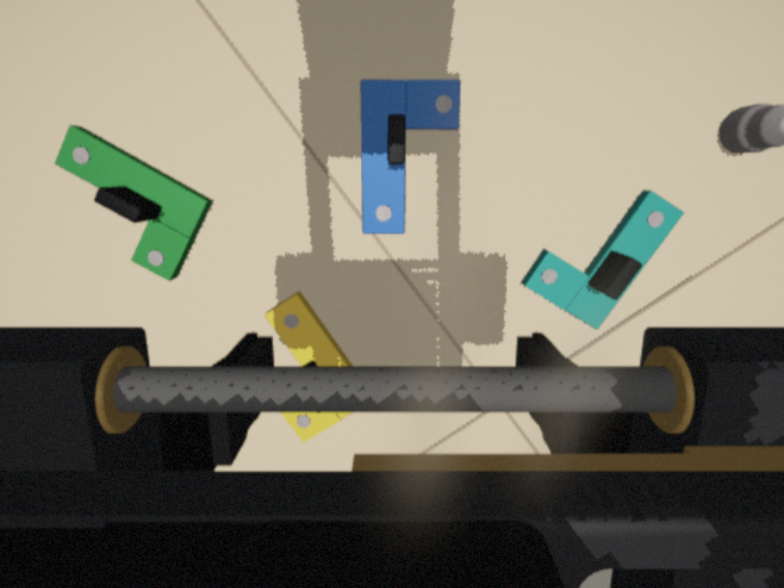

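The bracket lies straight in the wrist view, with its grip at (397,138) px, which gives (571,−294) mm. The top view gave (568,−293). The foot direction is confirmed and the tool is already aligned. Now I'll move in, go down and close.

```bash
python3 -m handwheel '[[-35,26,-10,0,0,0,60],[-35,27,-10,0,0,0,60],[0,0,-35,0,0,0,60],[0,0,-40,0,0,0,60],[0,0,-40,0,0,0,60],[0,0,-35,0,0,0,60],[0,0,-20,0,0,0,60],[0,0,-10,0,0,0,60]]' 40
python3 -m handwheel '[[0,0,-4,0,0,0,60],[0,0,0,0,0,0,60],[0,0,0,0,0,0,0],[0,0,0,0,0,0,0],[0,0,0,0,0,0,0],[0,0,0,0,0,0,0],[0,0,0,0,0,0,0],[0,0,0,0,0,0,0]]' 40
```

```text
t: 4.25
ee_pos: [0.5685, -0.2941, 0.0448]
ee_rot: [-0.002, 0.313, 0.95, 0.001]
wrist_force: [-0.4, 0.1, -0.7]
width: 0.0523
t: 5.05
ee_pos: [0.57, -0.2955, 0.0437]
ee_rot: [0.0, 0.314, 0.949, 0.0]
wrist_force: [1.5, 2.0, -0.0]
width: 0.0118
```

```bash
python3 -m handwheel '[[0,0,20,0,0,0,0],[0,0,40,0,0,0,0],[0,0,40,0,0,0,0],[-8,35,20,0,0,4,0],[-9,40,0,0,0,6,0],[-9,40,0,0,0,6,0],[-9,40,0,0,0,6,0],[-9,40,0,0,0,6,0]]' 40
python3 -m handwheel '[[-9,40,0,0,0,6,0],[-9,40,0,0,0,6,0],[-9,40,0,0,0,6,0],[-9,45,0,0,0,2,0],[-9,45,0,0,0,0,0],[-9,45,0,0,0,0,0],[0,0,0,0,0,0,0],[0,0,0,0,0,0,0]]' 40
python3 - <<'E'
from m import *
im=grab("wrist"); save(im,"w4.png",s=1.4)
s=bot.read_state(); print(s["ee_pos"],s["width"],s["wrist_force"])
E
```

```text
t: 5.85
ee_pos: [0.5248, -0.099, 0.163]
ee_rot: [-0.0, 0.073, 0.997, 0.0]
wrist_force: [0.2, 0.3, -1.9]
width: 0.0113
t: 6.65
ee_pos: [0.4711, 0.1553, 0.1631]
ee_rot: [-0.0, -0.101, 0.995, -0.0]
wrist_force: [0.8, 0.0, -1.9]
width: 0.0118
[0.47152922 0.15432984 0.16318404] 0.011714724754031193 [-0.15798527 -0.04330372 -2.08089009]
```

View pics/w4.png

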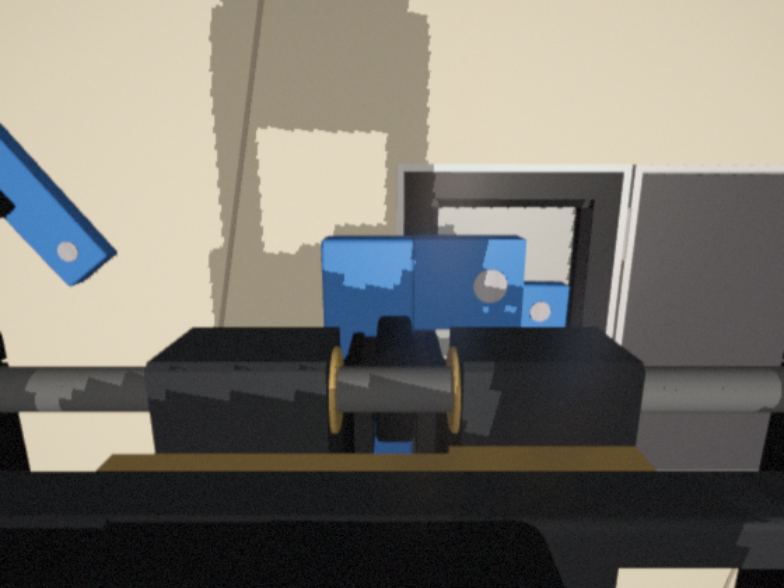

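The foot of the held bracket spans (322,240) to (524,238) px and the pocket's −x end shows behind it. I'll measure both in this one view.

```bash
python3 - <<'E'
from m import *
im=grab("wrist"); w=cloud(im)*1000; z=w[...,2]
m=blue(im); k=np.zeros_like(m)
foot=m.copy(); foot[:, :225]=0; foot[235:]=0; 
zz=z[(foot>0)]; print("foot z",np.nanpercentile(zz,[5,25,50,75,95]).round(1))
f=((foot>0)&(z>110)).astype(np.uint8)*255
h=float(np.nanmedian(z[f>0]))/1000
c=max(cv2.findContours(f,0,2)[0],key=cv2.contourArea); print(cv2.boundingRect(c),h)
r,p=rectw(im,c,h)
# top end edge: for each column topmost pixel
E=[];
for u in range(235,370):
    col=np.where(f[:,u]>0)[0]
    if len(col): E.append(ray(im,u,col[0],h)[:2]*1000)
E=np.array(E); vx,vy,x0,y0=cv2.fitLine(E.astype(np.float32),cv2.DIST_HUBER,0,.01,.01).ravel()
print("end edge yaw",np.degrees(np.arctan2(vy,vx))%180-90,"ends",E[0],E[-1])
a=np.radians(np.degrees(np.arctan2(vy,vx))%180-90)
R=np.array([[np.cos(a),-np.sin(a)],[np.sin(a),np.cos(a)]])
for e,q in((E[0],(-43,-26)),(E[-1],(-43,46))): print("grip from corner",(e-R@np.array(q)).round(1))
P=lambda u,v,hh:(ray(im,u/1.4,v/1.4,hh)[:2]*1000).round(1)
print("floor",P(438,210,.012),P(574,207,.012),"outer",P(400,168,.026),P(632,166,.026))
s=bot.read_state(); print(s["ee_pos"],s["ee_rot"])
E
```

```text
foot z [ 27.  133.9 134.5 135.  135.7]
(230, 168, 176, 67) 0.13457294738971212
end edge yaw 11.382027 ends [433.94415686 122.58164555] [420.44870126 186.4268654 ]
grip from corner [471.  156.6]
grip from corner [471.7 149.8]
floor [424.  170.3] [406.1 249.1] outer [404.9 143.1] [378.2 268.8]
[0.47180962 0.15372304 0.16325017] [-2.64112934e-04 -9.94776135e-02  9.95039732e-01 -2.58017040e-04]
```

```bash
python3 -m handwheel '[[-2,14,0,0,0,0,0],[-2,14,0,0,0,0,0],[-2,14,0,0,0,0,0],[-2,14,0,0,0,0,0],[0,0,-25,0,0,0,0],[0,0,-30,0,0,0,0],[0,0,-20,0,0,0,0],[0,0,0,0,0,0,0]]' 40
python3 - <<'E'
from m import *
im=grab("wrist"); save(im,"w5.png",s=1.4)
s=bot.read_state(); print(s["ee_pos"],s["width"],s["wrist_force"])
E
```

```text
t: 7.55
ee_pos: [0.461, 0.2105, 0.0853]
ee_rot: [-0.003, -0.1, 0.995, -0.001]
wrist_force: [-0.5, -0.3, -1.8]
width: 0.0114
[0.46239113 0.21076348 0.08720074] 0.01199125146060499 [ 0.48601299 -0.57886856 -1.46093268]
```

View pics/w5.png

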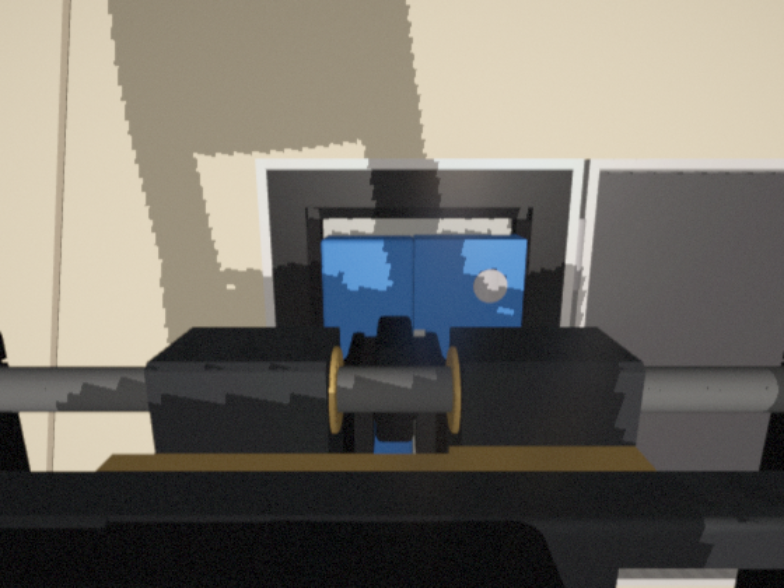

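```bash
python3 - <<'E'
from m import *
im=grab("wrist"); s=bot.read_state(); z=s["ee_pos"][2]; a=np.radians(11.6)
R=np.array([[np.cos(a),np.sin(a)],[-np.sin(a),np.cos(a)]])
P=lambda u,v,h:(R@(ray(im,u/1.4,v/1.4,h)[:2]*1000)).round(1)
h=z-.0285; print(s["ee_pos"],h)
print("foot corners",P(322,238,h),P(526,238,h))
print("floor corners",P(323,218,.0125),P(513,218,.0125))
print("rim corners(26)",P(307,209,.026),P(531,209,.026),"outer",P(258,162,.026),P(583,162,.026))
E
```

```text
[0.46373891 0.21099195 0.08869545] 0.06019545307056283
foot corners [451.8  87.8] [452.  158.1]
floor corners [449.2  81.3] [449.4 164.9]
rim corners(26) [444.4  76.9] [444.6 168.8] outer [425.7  58.1] [426.  188.4]
```

The foot is centred in y between the pocket walls: 6.5 mm and 6.8 mm of room, against 5 mm nominal. It needs about 1 mm more along +x. Lowering it now.

```bash
python3 -m handwheel '[[1,0,-8,0,0,0,0],[0,0,-8,0,0,0,0],[0,0,-6,0,0,0,0],[0,0,-4,0,0,0,0],[0,0,-3,0,0,0,0],[0,0,-2,0,0,0,0],[0,0,-1,0,0,0,0],[0,0,0,0,0,0,0]]' 40
```

```text
t: 8.45
ee_pos: [0.4649, 0.2104, 0.0565]
ee_rot: [-0.0, -0.1, 0.995, 0.0]
wrist_force: [0.0, -0.1, -2.0]
width: 0.0123
```

```bash
python3 -m handwheel '[[0,0,-1,0,0,0,0],[0,0,-1,0,0,0,0],[0,0,0,0,0,0,0],[0,0,0,0,0,0,0],[0,0,0,0,0,0,15],[0,0,0,0,0,0,25],[0,0,0,0,0,0,35],[0,0,0,0,0,0,35]]' 40
python3 -m handwheel '[[0,0,0,0,0,0,35],[0,0,10,0,0,0,35],[0,0,25,0,0,0,35],[0,0,40,0,0,0,35],[0,0,40,0,0,0,35],[35,0,20,0,0,0,35],[40,0,0,0,0,0,35],[40,0,0,0,0,0,35]]' 40
python3 -m handwheel '[[40,0,0,0,0,0,35],[20,0,0,0,0,0,35],[0,0,0,0,0,0,35],[0,0,0,0,0,0,35],[0,0,0,0,0,0,35],[0,0,0,0,0,0,35],[0,0,0,0,0,0,35],[0,0,0,0,0,0,35]]' 40
python3 - <<'E'
from m import *
im=grab("wrist"); save(im,"w6.png",s=1.4)
w=cloud(im)*1000; z=w[...,2]; hs=cv2.cvtColor(im["frame"],cv2.COLOR_RGB2HSV); m=blue(im)
print("plate z",np.nanpercentile(z[m>0],[5,50,95]).round(1))
a=np.radians(11.6); R=np.array([[np.cos(a),np.sin(a)],[-np.sin(a),np.cos(a)]])
g=((cv2.dilate(m,np.ones((25,25)))>0)&(z>54)&(z<68)&(hs[...,2]<90)).astype(np.uint8)*255
for c in cv2.findContours(g,0,2)[0]:
    if cv2.contourArea(c)>60:
        k=np.zeros_like(g); cv2.drawContours(k,[c],-1,255,-1); q=w[k>0]; q=q[~np.isnan(q[:,0])]
        print("grip",q.mean(0).round(1),(R@(q.mean(0)[:2]-[493,226])).round(1),cv2.minAreaRect(q[:,:2].astype(np.float32)))
E
```

```text
t: 9.25
ee_pos: [0.465, 0.2104, 0.0545]
ee_rot: [0.0, -0.1, 0.995, 0.0]
wrist_force: [1.0, 1.0, -0.3]
width: 0.0269
t: 10.05
ee_pos: [0.582, 0.2108, 0.1924]
ee_rot: [0.002, -0.1, 0.995, 0.0]
wrist_force: [0.5, 0.3, 0.0]
width: 0.0301
t: 10.85
ee_pos: [0.6395, 0.2106, 0.1899]
ee_rot: [0.0, -0.1, 0.995, 0.0]
wrist_force: [-0.0, 0.3, -0.5]
width: 0.0306
plate z [25.5 27.  28.3]
grip [521.8 241.   60.5] [31.2  8.9] ((521.55712890625, 241.459228515625), (30.909622192382812, 11.755287170410156), 11.150028228759766)
```

View pics/w6.png

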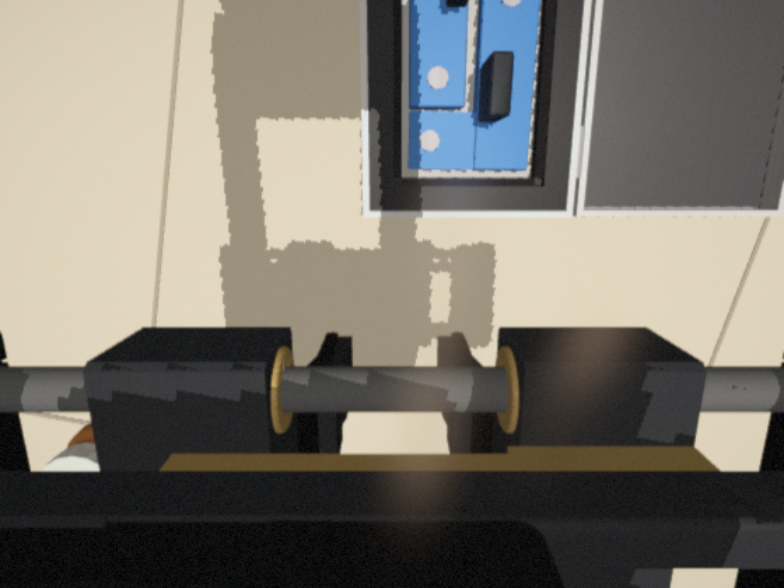

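The wrist view shows the two plates interlocked, with even gaps around them. One last check of all the grips in the top view, then I'll hand in if they pass.

```bash
python3 - <<'E'
from m import *
im=grab("top"); save(im,"t2.png",(180,330,40,240),4); w=cloud(im)*1000; z=w[...,2]; hs=cv2.cvtColor(im["frame"],cv2.COLOR_RGB2HSV); m=blue(im)
a=np.radians(11.6); R=np.array([[np.cos(a),np.sin(a)],[-np.sin(a),np.cos(a)]])
near=cv2.dilate(m,np.ones((9,9)))>0
inc=np.hypot(w[...,0]-492,w[...,1]-226)<110
print("plate z in case",np.nanpercentile(z[(m>0)&inc],[10,50,90]).round(1))
g=(near&(hs[...,2]<90)&((inc&(z>50)&(z<70))|(~inc&(z>40)&(z<60)))).astype(np.uint8)*255
for c in cv2.findContours(g,0,2)[0]:
    if cv2.contourArea(c)>25:
        k=np.zeros_like(g); cv2.drawContours(k,[c],-1,255,-1); q=w[k>0]; q=q[~np.isnan(q[:,0])]; r=cv2.minAreaRect(q[:,:2].astype(np.float32))
        print("grip",q.mean(0).round(1),"pocket",(R@(q.mean(0)[:2]-[491,225.5])).round(1),np.round(r[1],1),round(r[2],1))
E
```

```text
plate z in case [22.5 25.4 27.8]
grip [462.2 -87.8  47.9] pocket [ -91.2 -301.1] [27.5  9.2] 45.2
grip [463.5 207.8  58.2] pocket [-30.5 -11.8] [29.   9.8] 10.3
grip [517.6 240.2  58.1] pocket [29.   9.1] [28.6 10.6] 7.1
```

View pics/t2.png

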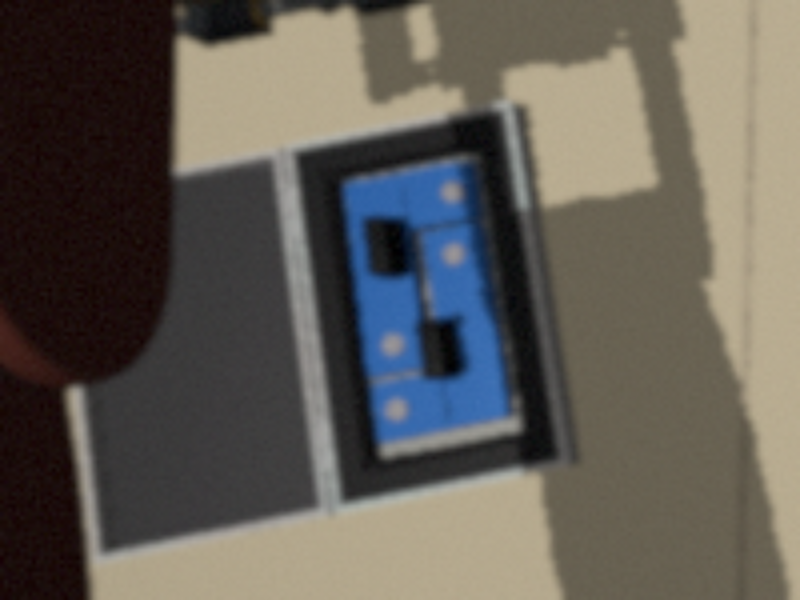

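Both brackets lie nested with level grip tops. The grips read about (−30.5, −12) and (29, 9) mm in the pocket, both within the limits. The mirror bracket is where it was, and the arm is clear of everything.

```bash
python3 -c "
from bench import bot
print(bot.finish_job())"
```

```text
the job is handed in; nothing more can be done
None
```

The correct-hand blue bracket is nested beside the seated one in the pocket, and I handed the job in after about 11 s of the 40 s allowed. I picked it by its foot pointing left, gripped it by its thumb grip, turned it about 48°, lowered it in and backed the arm clear.

My last checks, taken before handing in:
- **Fitted bracket:** its grip reads about (−30.5, −12) mm in the pocket, against (−32, −10).
- **Seated bracket:** its grip reads (31, 9) mm from the wrist camera and (29, 9) from the top camera, against (32, 10). It did not measurably move.
- **Flatness:** both plates are about 14 mm above the floor reading, and the grip tops are level with each other within about 0.1 mm. I did not measure tilt directly.
- **Angles:** both long arms are within about 5° of the pocket's axis. The worst reading was 7.1° from the blurry top view for the seated grip, where the wrist view gave 11.2° against a pocket yaw of 11.6°.
- **Mirror bracket:** its grip reads within 2 mm of where it started.
- **Forces:** no wrist-force reading passed about 3 N.

The two cameras disagreed by 2 to 4 mm in places. The limit is 15 mm, so no check failed.

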